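# Screw the board press home

## Robot

A 6-joint arm with a two-finger parallel gripper is mounted at the origin on the work surface. World frame = base frame: x ahead of the robot, y to its left, z up, the work surface at z = 0. Lengths are in m, angles in rad, forces in N, time in s.
With the tool pointing down it reaches from about 0.35 to 0.775 m from the base axis. Payload 7.3 kg.
Tool frame: the origin (TCP) lies midway between the tips of the shut fingers; the grasp point (between the pads) lies 19 mm behind it (robot.grip_depth is the z of the grasp point in the tool frame, in m); z points along the fingers, y is the line along which they close (so a half turn about z gives the same grasp; the last joint's range is limited). The gripper opens to 92 mm and grips with 3 to 60 N. Pads are 19 mm wide; open, the fingers measure 130 mm over their backs; the gripper's body (75 mm by 190 mm) begins 47 mm behind the grasp point.
Start: joints at [1.187, 0.342, 1.524, -0, 1.275, -0.146], TCP at [0.124, 0.51, 0.227] pointing down, gripper open.
Joint ranges: [-2.53, 2.53], [-0.77, 2.02], [0.04, 2.7], [-1, 4.14], [0.28, 2.66], [-3.11, 3.11]. Speed limits (rad/s): [2.57, 2.57, 3.14, 3.14, 3.14, 3.14].

## Interface

Orientations are given as [roll, pitch, yaw] about the fixed x, y, z axes, in that order (R = Rz(yaw) Ry(pitch) Rx(roll)).
In Python, from cell import robot, viewer gives the robot as it stands.
- The arm moves only by the tool step_arm, never from a script. Its argument "increments" is a list of rows, each an object with "delta_pos": the shift along the tool's x, y, z in cm, a list of three; "dr": the turn, a rotation vector about the tool's x, y, z in degrees, a list of three; "fingers": the closure, from -1 (fully open) to 1 (shut), so that 0 is half open. In form: [{"delta_pos": [tx, ty, tz], "dr": [wx, wy, wz], "fingers": fingers}, ...]. A call has exactly 5 rows; each row is the pose to reach, as a shift and turn from the pose commanded when the call began, along the tool's axes at that moment; what a row does not reach only later rows make up. A row lasts 1/8 s, in which the tool goes at most 62.5 mm and 10.7 degrees, less where a joint would pass 70% of its speed; a pose out of reach is approached as far as the arm can. A call with a gripper value outside its range is refused whole. The fingers move at their own pace and stop on an object; "newtons" is the grip in N (left out, the last holds). Time passes only in rows, so rows that repeat a pose let the fingers close, or fill a call up. It gives the time, the measured TCP pose, the force, the opening and the grip force at its end, in the units of the state.
- robot.observe(): the state, without advancing time (a new reading comes with each control period).
- viewer.read_camera(name): name is "scene" or "top" or "wrist"; returns the picture (400x640x3 uint8, red, green, blue); there is no depth.
- viewer.camera_params(name): a dict with "K" (3x3 intrinsics, pixels), "T" (4x4, takes a point from camera to world coordinates). Camera axes: x right, y down, z forward; pixel columns grow to the right and rows downward; lengths in m; the calibration is good to about 2 mm. The wrist camera is an equidistant fisheye: a pixel r from the principal point sees the ray r / f radians off the axis. A picture is of the moment at which its call begins: read the wrist's pose just before it. camera_params takes no time and is no camera call; for the wrist camera it gives the pose at the moment of the call.
- robot.hand_in(): hands the job in; it is judged then, once.
The state is a dict: "time": time; "qpos": joint angles; "qvel": joint speeds; "joint_efforts": joint torques, N m; "tool_pos": TCP position; "tool_rot": TCP orientation; "contact_force": force on the tool from outside, world axes, zero at the start; "torque": the same for the moment, N m; "opening": finger opening in m; "grip_force": force on a finger pad.
Only numpy, scipy, OpenCV 4.12 (cv2) and the standard library are available. Lean on these libraries where they do the work, as an engineer would, in place of code of your own. Each camera call takes 0.05 s, during which the arm holds its last target. There are 200 camera calls.

## Task

Two screw presses stand on the bench and one of them has a large green circuit board lying in it. Turn that press's T-handle clockwise, seen from above, until it is fully home and its pad presses on the board: about one turn in all, so let go after about half a turn and take the bar afresh, most easily at its other end. Leave the board lying in its press, and leave the handle of the empty press as it is.

Things in the scene. Friction and masses are not known exactly. Their poses are not given: they have to be found in the camera images.
- press: The screw press with the board, fixed to the bench: aluminium base plate 130 x 150 x 12 mm, two dark posts 134 mm apart along y, a dark bridge across them 26 mm wide (x), 148 mm long (y), its top 90 mm above the bench. Origin: centre of the base's underside, on the screw's vertical axis; z up. Nothing within 200 mm of it is taller than 150 mm.
- press_handle (a joint): Turn of that press's T-handle, rad; grows clockwise seen from above. Starts between 0 and 1.0; 6.28 is the hard stop, fully home. The handle keeps its height and stays where it is left (friction 0.12 N m). A rubber pad under the bridge comes down 10 mm a turn, touches the board at about 5.97 and presses it at the stop.
- press_bar (a point): Centre of that T-handle's cross bar, on the screw axis, 135 mm above the bench; x runs along the bar and turns with it, z up. Round steel bar 12 mm thick, 116 mm long, with a 17 mm ball centred 60 mm from the axis at each end; the hub is 22 mm in diameter and reaches 7 mm above the bar's centre line. 39 mm free height between bar and bridge.
- board: Green circuit board 104 x 92 x 4 mm with parts up to 11 mm high on it, lying loose and flat in the nest of that press, under the bridge. Origin: centre of its underside, 22 mm above the bench; z up.
- spare_end (a point): One end of the T-handle bar of the other press, 58 mm from its screw axis, 135 mm above the bench. That press is built the same and fixed too, but holds no board; its handle must be left as it is. x runs along the bar, away from the screw axis.
There are look-alikes about, which are no part of the job. Leave any orange or pink look-alike of the board alone.

How it is judged:
By the outcome, as a careful person would: the job done as asked, in the order asked, and still so for the second after the job is handed in, with the robot touching nothing.
It also fails if it takes over 61 s, if anything falls off the work surface, if the arm or the gripper's body presses on something with over 40 N, if the wrist force passes 120 N, or if a joint passes its speed limit or range.

## Working session

There is one attempt and no reset: what is moved stays moved. The work goes in short steps, Python scripts to look and compute and a tool call to move; the robot and the scene stay as the last step left them, time stands still between calls to the robot, and variables do not carry over. Pictures are saved under pics/ and viewed, at most 10 in all, crops included, and the job is handed in when it is done.

Besides the shell and the picture viewer there is one more tool, called after "Emit:" as a command line: name --argument value ..., lists and objects as JSON in quotes. step_arm: Moves the arm, as the interface text tells. Its arguments: {"type":"object","properties":{"increments":{"type":"array"},"newtons":{"type":"number"}},"required":["increments"]}

```bash
mkdir -p pics
python3 - <<'E'
from cell import robot, viewer
import cv2
for n in("scene","top"):
    cv2.imwrite(f"pics/{n}0.png",viewer.read_camera(n)[:,:,::-1])
    p=viewer.camera_params(n);print(n,p["K"].tolist() if hasattr(p["K"],'tolist') else p["K"],p["T"])
print(robot.observe(),robot.grip_depth)
E
```

```text
scene [[470.0270004508617, 0.0, 319.19744550779603], [0.0, 470.0270004508617, 197.6082586840196], [0.0, 0.0, 1.0]] [[ 0.74797689  0.47740474 -0.46110226  0.93851745]
 [ 0.66353058 -0.52104408  0.53688009 -0.52204417]
 [ 0.0160545  -0.70752935 -0.70650157  0.86922099]
 [ 0.          0.          0.          1.        ]]
top [[452.86897387745785, 0.0, 321.2765683301608], [0.0, 452.86897387745785, 200.63509372311168], [0.0, 0.0, 1.0]] [[ 0.02899639 -0.99409477  0.10456962  0.2876774 ]
 [-0.99957378 -0.02848269  0.00640271  0.04290936]
 [-0.00338648 -0.1047107  -0.99449696  1.33370316]
 [ 0.          0.          0.          1.        ]]
{'time': 0.1, 'qpos': array([ 1.18697227e+00,  3.42647659e-01,  1.52493021e+00,  2.67895778e-05,
        1.27537923e+00, -1.46000149e-01]), 'qvel': array([-0.0002387 , -0.00085279, -0.00087706,  0.0010692 , -0.00245433,
       -0.00014687]), 'joint_efforts': array([ 2.80667809e-03, -4.32009101e+01, -2.44696784e+01,  7.20883347e-02,
        5.25208097e-02, -6.68437065e-05]), 'tool_pos': array([0.12351812, 0.50989272, 0.2261142 ]), 'tool_rot': array([-3.14024645e+00, -2.23848868e-04,  2.90376077e+00]), 'contact_force': array([-0.41805234, -0.06359611, -0.13215578]), 'torque': array([-0.03663602,  0.00728173,  0.01874298]), 'grip_force': 0.0, 'opening': 0.09171645953580107} -0.0188
```

View pics/scene0.png

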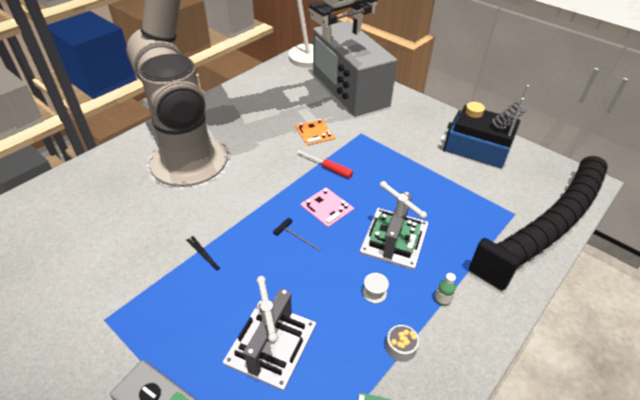

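View pics/top0.png

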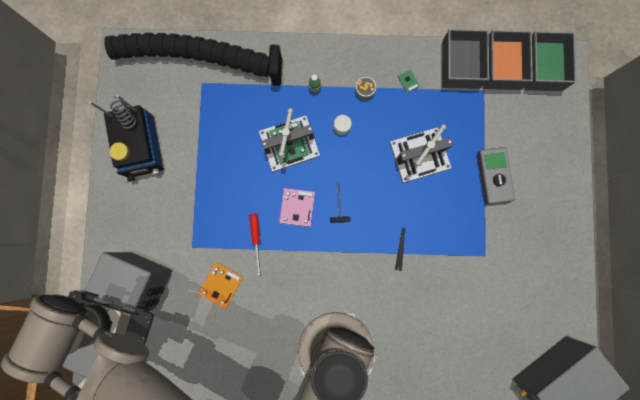

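The board's press is at top (290,142), with bar ends near (290,112) and (282,158). In the scene view it is at (395,235), with bar ends near (382,185) and (424,214). I'll zoom in to get the exact end pixels.

Run:
```python
import cv2,numpy as np
a=cv2.imread("pics/top0.png")[95:185,245:335];b=cv2.imread("pics/scene0.png")[170:270,355:435]
a=cv2.resize(a,(400,400),interpolation=cv2.INTER_CUBIC)
b=cv2.resize(b,(320,400),interpolation=cv2.INTER_CUBIC)
cv2.imwrite("pics/zoom.png",np.hstack([a,b]))
```

```text
(no output)
```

View pics/zoom.png

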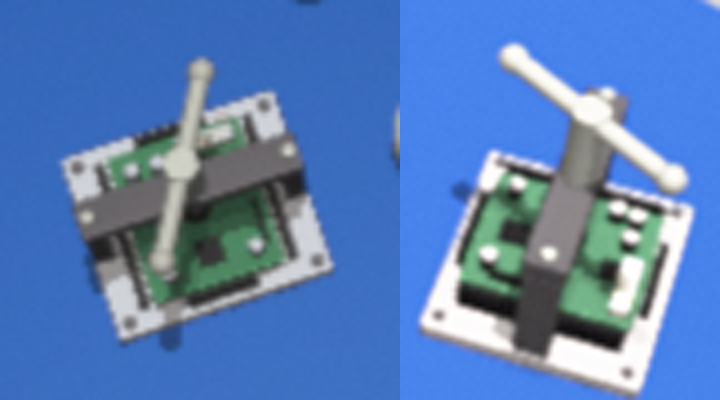

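The zoom shows ball ends at (202,69) and (162,259) and the hub at (181,163) in the top crop. In the scene crop the ends are (274,178) and (113,56), and the hub is (193,110). Next I triangulate them.

```bash
cat > h.py <<'E'
import numpy as np
from cell import robot, viewer
def ray(n,uv,p=None):
    p=p or viewer.camera_params(n);K=np.array(p["K"]);T=np.array(p["T"])
    x=np.array([(uv[0]-K[0,2])/K[0,0],(uv[1]-K[1,2])/K[1,1]])
    if n=="wrist":
        r=np.hypot(*x);d=np.r_[x/r*np.sin(r),np.cos(r)]
    else: d=np.r_[x,1]
    d=T[:3,:3]@d;return T[:3,3],d/np.linalg.norm(d)
def tri(rs):
    A=np.zeros((3,3));b=np.zeros(3)
    for o,d in rs:
        P=np.eye(3)-np.outer(d,d);A+=P;b+=P@o
    x=np.linalg.solve(A,b);return x,[np.linalg.norm(np.cross(x-o,d))*1e3 for o,d in rs]
def plane(r,z):return r[0]+r[1]*(z-r[0][2])/r[1][2]
E
python3 - <<'E'
from h import *
t=lambda u,v:ray("top",(245+(u+.5)/4.444-.5,95+(v+.5)/4.444-.5))
s=lambda u,v:ray("scene",(355+(u+.5)/4-.5,170+(v+.5)/4-.5))
P=[tri([t(*a),s(*b)]) for a,b in [((202,69),(274,178)),((181,163),(193,110)),((162,259),(113,56))]]
for p in P:print(p)
d=P[0][0]-P[2][0];print("len",np.linalg.norm(d),"bar deg",np.degrees(np.arctan2(d[1],d[0])),"mid",(P[0][0]+P[2][0])/2)
a,b=plane(t(86,217),.09),plane(t(290,150),.09);d=a-b;print("bridge",a,b,(a+b)/2,np.degrees(np.arctan2(d[1],d[0])))
E
```

```text
(array([0.65820968, 0.143117  , 0.14018445]), [np.float64(1.4245652425226378), np.float64(1.4245652425227302)])
(array([0.5985074 , 0.15349008, 0.14348781]), [np.float64(1.4867407241223294), np.float64(1.4867407241223696)])
(array([0.53919393, 0.16250263, 0.14036221]), [np.float64(0.6674020482629014), np.float64(0.667402048263114)])
len 0.1205843437202835 bar deg -9.251257924374219 mid [0.59870181 0.15280981 0.14027333]
bridge [0.5748066  0.21598938 0.09      ] [0.62156684 0.08886504 0.09      ] [0.59818672 0.15242721 0.09      ] 110.19507541471785
```

Emit:
step_arm --increments '[{"delta_pos":[-5.5,-2.3,0],"dr":[0,0,0],"fingers":-0.5},{"delta_pos":[-11,-4.7,0],"dr":[0,0,0],"fingers":-0.5},{"delta_pos":[-16.5,-7,0],"dr":[0,0,0],"fingers":-0.5},{"delta_pos":[-22,-9.4,0],"dr":[0,0,0],"fingers":-0.5},{"delta_pos":[-27.3,-11.8,0],"dr":[0,0,0],"fingers":-0.5}]' --newtons 20

```text
time: 0.72
tool_pos: [0.3624, 0.3298, 0.2265]
tool_rot: [-3.142, -0.0, 2.904]
contact_force: [0.2, -0.4, -0.5]
opening: 0.0689
grip_force: 0.0
```

Emit:
step_arm --increments '[{"delta_pos":[-5.5,-2.3,0],"dr":[0,0,0],"fingers":-0.5},{"delta_pos":[-11,-4.7,0],"dr":[0,0,0],"fingers":-0.5},{"delta_pos":[-16.5,-7,0],"dr":[0,0,0],"fingers":-0.5},{"delta_pos":[-22,-9.4,0],"dr":[0,0,0],"fingers":-0.5},{"delta_pos":[-24,-10.5,0],"dr":[0,0,0],"fingers":-0.5}]'

```text
time: 1.35
tool_pos: [0.5715, 0.1702, 0.2257]
tool_rot: [-3.141, -0.001, 2.901]
contact_force: [-0.3, 1.0, 0.7]
opening: 0.0689
grip_force: 0.0
```

Run:
```python
from h import *
import cv2
viewer.read_camera("wrist")
s=robot.observe();print(s["tool_pos"],s["qpos"])
p=viewer.camera_params("wrist");im=viewer.read_camera("wrist")
print(p); np.savez("w1.npz",**p)
cv2.imwrite("pics/w1.png",im[:,:,::-1])
```

```text
[0.57230416 0.16925276 0.2256657 ] [ 1.59742013e-01  4.76258368e-01  1.31676646e+00 -1.07902043e-03
  1.34903213e+00 -1.16962722e+00]
{'K': array([[309.70691629,   0.        , 310.34568722],
       [  0.        , 309.70691629, 202.76705446],
       [  0.        ,   0.        ,   1.        ]]), 'T': array([[ 0.23895628,  0.94161522,  0.23719332,  0.50828381],
       [ 0.9710294 , -0.23137931, -0.05971205,  0.18486996],
       [-0.00134415,  0.24459025, -0.9696256 ,  0.38291953],
       [ 0.        ,  0.        ,  0.        ,  1.        ]])}
```

View pics/w1.png

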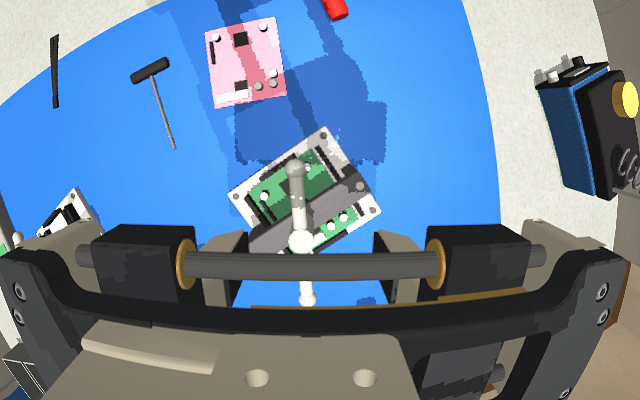

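The wrist view shows the bar's ball ends at (295,168) and (307,299) and the hub at (301,241), between the fingers.

Run:
```python
from h import *
p=dict(np.load("w1.npz"))
a,h,b=[plane(ray("wrist",uv,p),z) for uv,z in [((295,168),.137),((301,241),.142),((307,299),.137)]]
d=b-a;print(a,h,b,(a+b)/2,np.linalg.norm(d),np.degrees(np.arctan2(d[1],d[0])))
c=np.array([.5985,.1527,.2257])
t=lambda u,v:ray("top",(245+(u+.5)/4.444-.5,95+(v+.5)/4.444-.5))
for uvw,uvt in [((295,168),(162,259)),((307,299),(202,69)),((301,241),(181,163))]:print(tri([ray("wrist",uvw,p),t(*uvt)]))
```

```text
[0.53764555 0.16465607 0.137     ] [0.59724466 0.15462999 0.142     ] [0.65646348 0.14489142 0.137     ] [0.59705451 0.15477374 0.137     ] 0.12045058227677662 -9.444333680438671
(array([0.53954557, 0.16356087, 0.13070635]), [np.float64(1.2727142895525811), np.float64(1.2727142895526904)])
(array([0.66059659, 0.1434018 , 0.12961096]), [np.float64(0.41210075639837374), np.float64(0.4121007563983267)])
(array([0.60005473, 0.1535098 , 0.13379874]), [np.float64(0.22744627105066748), np.float64(0.22744627105068707)])
```

Emit:
step_arm --increments '[{"delta_pos":[-2.9,-0.9,0],"dr":[0,0,0],"fingers":-0.5},{"delta_pos":[-2.9,-0.9,1],"dr":[0,0,0],"fingers":-0.5},{"delta_pos":[-2.9,-0.9,3],"dr":[0,0,0],"fingers":-0.5},{"delta_pos":[-2.9,-0.9,5],"dr":[0,0,0],"fingers":-0.5},{"delta_pos":[-2.9,-0.9,5],"dr":[0,0,0],"fingers":-0.5}]'

```text
time: 2.08
tool_pos: [0.5932, 0.1584, 0.1749]
tool_rot: [-3.14, -0.005, 2.905]
contact_force: [1.0, 0.6, 0.1]
opening: 0.0689
grip_force: 0.0
```

Emit:
step_arm --increments '[{"delta_pos":[-0.3,-0.3,1],"dr":[0,0,0],"fingers":-0.5},{"delta_pos":[-0.3,-0.3,3],"dr":[0,0,0],"fingers":-0.5},{"delta_pos":[-0.3,-0.3,5],"dr":[0,0,0],"fingers":-0.5},{"delta_pos":[-0.3,-0.3,5.7],"dr":[0,0,0],"fingers":-0.5},{"delta_pos":[-0.3,-0.3,5.7],"dr":[0,0,0],"fingers":-0.5}]'

```text
time: 2.7
tool_pos: [0.598, 0.1535, 0.1198]
tool_rot: [3.142, -0.0, 2.904]
contact_force: [0.1, 0.2, -0.1]
opening: 0.0691
grip_force: 0.0
```

Emit:
step_arm --increments '[{"delta_pos":[0,0,0],"dr":[0,0,10],"fingers":-0.5},{"delta_pos":[0,0,0],"dr":[0,0,20],"fingers":-0.5},{"delta_pos":[0,0,0],"dr":[0,0,30],"fingers":-0.5},{"delta_pos":[0,0,0],"dr":[0,0,40],"fingers":-0.5},{"delta_pos":[0,0,0],"dr":[0,0,50],"fingers":-0.5}]'

```text
time: 3.32
tool_pos: [0.5986, 0.1536, 0.1211]
tool_rot: [3.139, 0.001, 2.025]
contact_force: [0.4, 0.1, -0.1]
opening: 0.0691
grip_force: 0.0
```

Emit:
step_arm --increments '[{"delta_pos":[0,0,0],"dr":[0,0,5],"fingers":-0.5},{"delta_pos":[0,0,0],"dr":[0,0,10],"fingers":-0.5},{"delta_pos":[0,0,0],"dr":[0,0,15],"fingers":-0.5},{"delta_pos":[0,0,0],"dr":[0,0,20],"fingers":-0.5},{"delta_pos":[0,0,0],"dr":[0,0,25],"fingers":-0.5}]'

```text
time: 3.95
tool_pos: [0.5986, 0.1543, 0.1211]
tool_rot: [3.139, -0.001, 1.592]
contact_force: [0.0, 2.5, 0.6]
opening: 0.0684
grip_force: 1.6
```

Emit:
step_arm --increments '[{"delta_pos":[0,0,0],"dr":[0,0,8],"fingers":-0.5},{"delta_pos":[0,0,0],"dr":[0,0,16],"fingers":-0.5},{"delta_pos":[0,0,0],"dr":[0,0,24],"fingers":-0.5},{"delta_pos":[0,0,0],"dr":[0,0,32],"fingers":-0.5},{"delta_pos":[0,0,0],"dr":[0,0,40],"fingers":-0.5}]'

```text
time: 4.58
tool_pos: [0.5985, 0.1542, 0.1211]
tool_rot: [3.141, -0.002, 0.893]
contact_force: [-0.9, 2.1, 1.2]
opening: 0.0689
grip_force: 1.7
```

Emit:
step_arm --increments '[{"delta_pos":[0,0,0],"dr":[0,0,9],"fingers":-0.5},{"delta_pos":[0,0,0],"dr":[0,0,18],"fingers":-0.5},{"delta_pos":[0,0,0],"dr":[0,0,27],"fingers":-0.5},{"delta_pos":[0,0,0],"dr":[0,0,36],"fingers":-0.5},{"delta_pos":[0,0,0],"dr":[0,0,45],"fingers":-0.5}]'

```text
time: 5.2
tool_pos: [0.5982, 0.1541, 0.121]
tool_rot: [-3.141, -0.002, 0.107]
contact_force: [-1.1, 1.4, 0.4]
opening: 0.0685
grip_force: 1.9
```

Emit:
step_arm --increments '[{"delta_pos":[0,0,0],"dr":[0,0,9],"fingers":-0.5},{"delta_pos":[0,0,0],"dr":[0,0,18],"fingers":-0.5},{"delta_pos":[0,0,0],"dr":[0,0,27],"fingers":-0.5},{"delta_pos":[0,0,0],"dr":[0,0,36],"fingers":-0.5},{"delta_pos":[0,0,0],"dr":[0,0,45],"fingers":-0.5}]'

```text
time: 5.82
tool_pos: [0.598, 0.1543, 0.121]
tool_rot: [-3.14, -0.0, -0.679]
contact_force: [-2.2, 1.8, 1.4]
opening: 0.069
grip_force: 1.9
```

Emit:
step_arm --increments '[{"delta_pos":[0,0,0],"dr":[0,0,6],"fingers":-0.5},{"delta_pos":[0,0,0],"dr":[0,0,12],"fingers":-0.5},{"delta_pos":[0,0,0],"dr":[0,0,18],"fingers":-0.5},{"delta_pos":[0,0,0],"dr":[0,0,25],"fingers":-0.5},{"delta_pos":[0,0,0],"dr":[0,0,25],"fingers":-0.5}]'

```text
time: 6.45
tool_pos: [0.5983, 0.154, 0.1208]
tool_rot: [-3.14, -0.0, -1.109]
contact_force: [-1.0, 0.9, 1.2]
opening: 0.0689
grip_force: 0.8
```

Emit:
step_arm --increments '[{"delta_pos":[0,0,0],"dr":[0,0,-4],"fingers":-0.5},{"delta_pos":[0,0,-3],"dr":[0,0,-4],"fingers":-0.5},{"delta_pos":[0,0,-6],"dr":[0,0,-4],"fingers":-0.5},{"delta_pos":[0,0,-6],"dr":[0,0,-14],"fingers":-0.5},{"delta_pos":[0,0,-6],"dr":[0,0,-24],"fingers":-0.5}]'

```text
time: 7.08
tool_pos: [0.5986, 0.1532, 0.1811]
tool_rot: [-3.14, -0.002, -0.683]
contact_force: [0.0, 0.0, -0.9]
opening: 0.0686
grip_force: 0.0
```

Emit:
step_arm --increments '[{"delta_pos":[0,0,0],"dr":[0,0,-10],"fingers":-0.5},{"delta_pos":[0,0,0],"dr":[0,0,-20],"fingers":-0.5},{"delta_pos":[0,0,0],"dr":[0,0,-30],"fingers":-0.5},{"delta_pos":[0,0,0],"dr":[0,0,-40],"fingers":-0.5},{"delta_pos":[0,0,0],"dr":[0,0,-50],"fingers":-0.5}]'

```text
time: 7.7
tool_pos: [0.5985, 0.1532, 0.1805]
tool_rot: [3.141, -0.002, 0.19]
contact_force: [-0.2, 0.1, 0.2]
opening: 0.0689
grip_force: 0.0
```

Emit:
step_arm --increments '[{"delta_pos":[0,0,0],"dr":[0,0,-10],"fingers":-0.5},{"delta_pos":[0,0,0],"dr":[0,0,-20],"fingers":-0.5},{"delta_pos":[0,0,0],"dr":[0,0,-30],"fingers":-0.5},{"delta_pos":[0,0,0],"dr":[0,0,-40],"fingers":-0.5},{"delta_pos":[0,0,0],"dr":[0,0,-50],"fingers":-0.5}]'

```text
time: 8.32
tool_pos: [0.5985, 0.1532, 0.1805]
tool_rot: [3.14, -0.001, 1.062]
contact_force: [-0.1, 0.6, 0.1]
opening: 0.0692
grip_force: 0.0
```

Emit:
step_arm --increments '[{"delta_pos":[0,0,0],"dr":[0,0,-10],"fingers":-0.5},{"delta_pos":[0,0,0],"dr":[0,0,-20],"fingers":-0.5},{"delta_pos":[0,0,0],"dr":[0,0,-30],"fingers":-0.5},{"delta_pos":[0,0,0],"dr":[0,0,-40],"fingers":-0.5},{"delta_pos":[0,0,0],"dr":[0,0,-50],"fingers":-0.5}]'

```text
time: 8.95
tool_pos: [0.5985, 0.1532, 0.1805]
tool_rot: [3.14, 0.001, 1.935]
contact_force: [-0.1, 0.6, 0.1]
opening: 0.0686
grip_force: 0.0
```

Run:
```python
from h import *
import cv2
for i in range(4): viewer.read_camera("wrist")
s=robot.observe();print(s["tool_pos"],s["tool_rot"],s["qpos"])
p=viewer.camera_params("wrist");im=viewer.read_camera("wrist");np.savez("w2.npz",**p)
cv2.imwrite("pics/w2.png",im[:,:,::-1])
```

```text
[0.59824524 0.15334889 0.18016688] [3.14068290e+00 3.44294417e-04 1.92400192e+00] [ 1.26971627e-01  5.47951445e-01  1.32324237e+00 -1.37659918e-04
  1.26943505e+00 -2.26193326e-01]
```

View pics/w2.png

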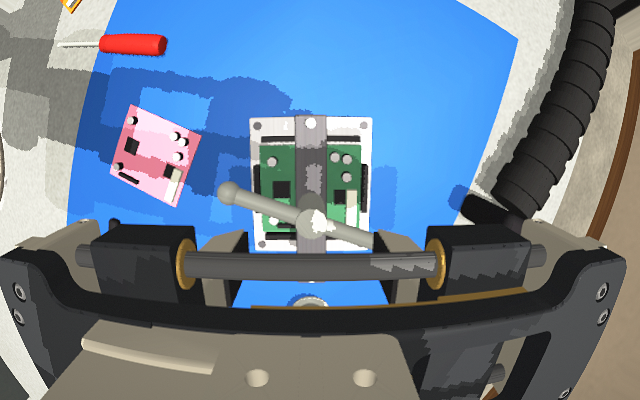

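The bar now shows its left ball at (228,193) and the hub at (312,224). Next I compute its angle.

Run:
```python
from h import *
p=dict(np.load("w2.npz"))
a,h=plane(ray("wrist",(228,193),p),.135),plane(ray("wrist",(312,222),p),.142)
d=a-h;print(a,h,np.linalg.norm(d),np.degrees(np.arctan2(d[1],d[0])))
d=a[:2]-[.598,.1535];print(np.degrees(np.arctan2(d[1],d[0])))
```

```text
[0.53744219 0.15350634 0.135     ] [0.59772049 0.15623607 0.142     ] 0.06074474748686275 -177.40710121785162
179.99400616540612
```

Emit:
step_arm --increments '[{"delta_pos":[0,0,0],"dr":[0,0,-10],"fingers":-0.5},{"delta_pos":[0,0,0],"dr":[0,0,-20],"fingers":-0.5},{"delta_pos":[0,0,0],"dr":[0,0,-25],"fingers":-0.5},{"delta_pos":[0,0,1.5],"dr":[0,0,-25],"fingers":-0.5},{"delta_pos":[0,0,3],"dr":[0,0,-25],"fingers":-0.5}]'

```text
time: 9.82
tool_pos: [0.5977, 0.1534, 0.1484]
tool_rot: [-3.141, -0.0, 2.36]
contact_force: [0.3, -0.4, -0.2]
opening: 0.069
grip_force: 0.0
```

Emit:
step_arm --increments '[{"delta_pos":[0,0,1],"dr":[0,0,0],"fingers":-0.5},{"delta_pos":[0,0,2],"dr":[0,0,0],"fingers":-0.5},{"delta_pos":[0,0,3],"dr":[0,0,0],"fingers":-0.5},{"delta_pos":[0,0,3],"dr":[0,0,5],"fingers":-0.5},{"delta_pos":[0,0,3],"dr":[0,0,10],"fingers":-0.5}]'

```text
time: 10.45
tool_pos: [0.598, 0.1535, 0.1193]
tool_rot: [-3.142, -0.0, 2.185]
contact_force: [-0.1, -0.4, -1.0]
opening: 0.069
grip_force: 0.0
```

Emit:
step_arm --increments '[{"delta_pos":[0,0,0],"dr":[0,0,7],"fingers":-0.5},{"delta_pos":[0,0,0],"dr":[0,0,14],"fingers":-0.5},{"delta_pos":[0,0,0],"dr":[0,0,22],"fingers":-0.5},{"delta_pos":[0,0,0],"dr":[0,0,31],"fingers":-0.5},{"delta_pos":[0,0,0],"dr":[0,0,40],"fingers":-0.5}]'

```text
time: 11.08
tool_pos: [0.5979, 0.1545, 0.1195]
tool_rot: [-3.142, -0.002, 1.485]
contact_force: [-0.5, 2.9, -0.3]
opening: 0.069
grip_force: 1.7
```

Emit:
step_arm --increments '[{"delta_pos":[0,0,0],"dr":[0,0,9],"fingers":-0.5},{"delta_pos":[0,0,0],"dr":[0,0,18],"fingers":-0.5},{"delta_pos":[0,0,0],"dr":[0,0,27],"fingers":-0.5},{"delta_pos":[0,0,0],"dr":[0,0,36],"fingers":-0.5},{"delta_pos":[0,0,0],"dr":[0,0,45],"fingers":-0.5}]'

```text
time: 11.7
tool_pos: [0.5982, 0.1544, 0.1196]
tool_rot: [-3.141, -0.002, 0.7]
contact_force: [1.4, 2.7, -0.1]
opening: 0.069
grip_force: 1.8
```

Emit:
step_arm --increments '[{"delta_pos":[0,0,0],"dr":[0,0,9],"fingers":-0.5},{"delta_pos":[0,0,0],"dr":[0,0,18],"fingers":-0.5},{"delta_pos":[0,0,0],"dr":[0,0,27],"fingers":-0.5},{"delta_pos":[0,0,0],"dr":[0,0,36],"fingers":-0.5},{"delta_pos":[0,0,0],"dr":[0,0,45],"fingers":-0.5}]'

```text
time: 12.32
tool_pos: [0.5981, 0.1543, 0.1196]
tool_rot: [-3.14, -0.001, -0.086]
contact_force: [0.9, 3.2, 0.1]
opening: 0.0685
grip_force: 1.9
```

Emit:
step_arm --increments '[{"delta_pos":[0,0,0],"dr":[0,0,4],"fingers":-0.5},{"delta_pos":[0,0,0],"dr":[0,0,8],"fingers":-0.5},{"delta_pos":[0,0,0],"dr":[0,0,12],"fingers":-0.5},{"delta_pos":[0,0,0],"dr":[0,0,16],"fingers":-0.5},{"delta_pos":[0,0,0],"dr":[0,0,20],"fingers":-0.5}]'

```text
time: 12.95
tool_pos: [0.5981, 0.1543, 0.1196]
tool_rot: [-3.14, -0.0, -0.432]
contact_force: [-0.6, 2.5, -0.1]
opening: 0.0689
grip_force: 1.8
```

```bash
python3 -c "
from cell import robot
s=robot.observe();print(s['torque'],s['joint_efforts'][5],s['tool_rot'])"
```

```text
[0.47011109 0.16386472 0.12331764] -0.612544734030962 [-3.14024422e+00 -1.86434510e-05 -4.31869226e-01]
```

Emit:
step_arm --increments '[{"delta_pos":[0,0,0],"dr":[0,0,2],"fingers":-0.5},{"delta_pos":[0,0,0],"dr":[0,0,4],"fingers":-0.5},{"delta_pos":[0,0,0],"dr":[0,0,6],"fingers":-0.5},{"delta_pos":[0,0,0],"dr":[0,0,8],"fingers":-0.5},{"delta_pos":[0,0,0],"dr":[0,0,8],"fingers":-0.5}]'

```text
time: 13.58
tool_pos: [0.598, 0.154, 0.1197]
tool_rot: [-3.141, 0.0, -0.57]
contact_force: [0.9, 5.4, -0.1]
opening: 0.0687
grip_force: 2.1
```

```bash
python3 -c "
from cell import robot
s=robot.observe();print(s['torque'],s['joint_efforts'][5],s['tool_rot'])"
```

```text
[0.86499457 0.17420632 0.13128821] 0.28655776754021645 [-3.14092620e+00  3.00611281e-04 -5.70318848e-01]
```

Emit:
step_arm --increments '[{"delta_pos":[0,0,0],"dr":[0,0,1],"fingers":-0.5},{"delta_pos":[0,0,0],"dr":[0,0,2],"fingers":-0.5},{"delta_pos":[0,0,0],"dr":[0,0,3],"fingers":-0.5},{"delta_pos":[0,0,0],"dr":[0,0,4],"fingers":-0.5},{"delta_pos":[0,0,0],"dr":[0,0,5],"fingers":-0.5}]'

```text
time: 14.2
tool_pos: [0.5979, 0.1541, 0.1197]
tool_rot: [-3.141, 0.001, -0.658]
contact_force: [0.3, 5.8, -2.0]
opening: 0.0689
grip_force: 3.1
```

```bash
python3 -c "
from cell import robot
s=robot.observe();print(s['torque'],s['joint_efforts'][5],s['tool_rot'])"
```

```text
[0.8746519  0.14656441 0.21031336] 0.0343438598793 [-3.14088730e+00  5.30389824e-04 -6.57652321e-01]
```

Emit:
step_arm --increments '[{"delta_pos":[0,0,0],"dr":[0,0,1],"fingers":-0.5},{"delta_pos":[0,0,0],"dr":[0,0,2],"fingers":-0.5},{"delta_pos":[0,0,0],"dr":[0,0,3],"fingers":-0.5},{"delta_pos":[0,0,0],"dr":[0,0,4],"fingers":-0.5},{"delta_pos":[0,0,0],"dr":[0,0,5],"fingers":-0.5}]'

```text
time: 14.82
tool_pos: [0.5979, 0.1541, 0.1196]
tool_rot: [-3.141, 0.001, -0.745]
contact_force: [0.4, 5.7, -0.7]
opening: 0.0689
grip_force: 3.6
```

Emit:
step_arm --increments '[{"delta_pos":[0,0,0],"dr":[0,0,1],"fingers":-0.5},{"delta_pos":[0,0,0],"dr":[0,0,2],"fingers":-0.5},{"delta_pos":[0,0,0],"dr":[0,0,3],"fingers":-0.5},{"delta_pos":[0,0,0],"dr":[0,0,4],"fingers":-0.5},{"delta_pos":[0,0,0],"dr":[0,0,4],"fingers":-0.5}]'

```text
time: 15.45
tool_pos: [0.5978, 0.1543, 0.1197]
tool_rot: [-3.141, 0.0, -0.811]
contact_force: [0.4, 6.3, -0.2]
opening: 0.0692
grip_force: 19.4
```

```bash
python3 -c "
from cell import robot
s=robot.observe();print(s['torque'],s['joint_efforts'][5],s['tool_rot'])"
```

```text
[0.99617548 0.10508592 1.43452011] 1.554919257760048 [-3.14125715e+00  2.14344368e-04 -8.11279504e-01]
```

Emit:
step_arm --increments '[{"delta_pos":[0,0,0],"dr":[0,0,0.5],"fingers":-0.5},{"delta_pos":[0,0,0],"dr":[0,0,1],"fingers":-0.5},{"delta_pos":[0,0,0],"dr":[0,0,1],"fingers":-0.5},{"delta_pos":[0,0,0],"dr":[0,0,1],"fingers":-0.5},{"delta_pos":[0,0,0],"dr":[0,0,1],"fingers":-0.5}]'

```text
time: 16.08
tool_pos: [0.5978, 0.1543, 0.1196]
tool_rot: [3.141, -0.0, -0.826]
contact_force: [0.3, 6.0, 0.1]
opening: 0.0689
grip_force: 35.5
```

```bash
python3 -c "
from cell import robot
s=robot.observe();print(s['torque'],s['joint_efforts'][5],s['tool_rot'])"
```

```text
[0.99583467 0.08630925 2.74618081] 2.7454541623592377 [ 3.14141111e+00 -4.87224806e-04 -8.25707095e-01]
```

The handle is firmly at the stop. Next I back off gently, lift clear and look.

Emit:
step_arm --increments '[{"delta_pos":[0,0,0],"dr":[0,0,-4],"fingers":-0.5},{"delta_pos":[0,0,0],"dr":[0,0,-10],"fingers":-0.5},{"delta_pos":[0,0,-1],"dr":[0,0,-10],"fingers":-0.5},{"delta_pos":[0,0,-4],"dr":[0,0,-10],"fingers":-0.5},{"delta_pos":[0,0,-8],"dr":[0,0,-10],"fingers":-0.5}]'

```text
time: 16.7
tool_pos: [0.5975, 0.1528, 0.2004]
tool_rot: [3.14, 0.001, -0.66]
contact_force: [1.0, -0.4, 0.4]
opening: 0.0686
grip_force: 0.0
```

Emit:
step_arm --increments '[{"delta_pos":[0,0,-4],"dr":[0,0,-9],"fingers":-0.5},{"delta_pos":[0,0,-7],"dr":[0,0,-18],"fingers":-0.5},{"delta_pos":[0,0,-7],"dr":[0,0,-27],"fingers":-0.5},{"delta_pos":[0,0,-7],"dr":[0,0,-36],"fingers":-0.5},{"delta_pos":[0,0,-7],"dr":[0,0,-36],"fingers":-0.5}]'

```text
time: 17.32
tool_pos: [0.598, 0.153, 0.2704]
tool_rot: [3.141, -0.001, -0.032]
contact_force: [-0.6, -0.5, -0.1]
opening: 0.0687
grip_force: 0.0
```

Run:
```python
from h import *
import cv2
a=viewer.read_camera("scene")[150:290,320:480,::-1]
p=viewer.camera_params("wrist");w=viewer.read_camera("wrist");np.savez("w3.npz",**p)
cv2.imwrite("pics/s3.png",cv2.resize(a,(640,560),interpolation=cv2.INTER_CUBIC))
cv2.imwrite("pics/w3.png",w[:,:,::-1])
s=robot.observe();print(s["tool_pos"],s["tool_rot"],s["time"])
```

```text
[0.59797551 0.15315298 0.27009803] [ 3.14139735e+00 -3.66949880e-04 -3.32004484e-02] 17.425
```

View pics/s3.png

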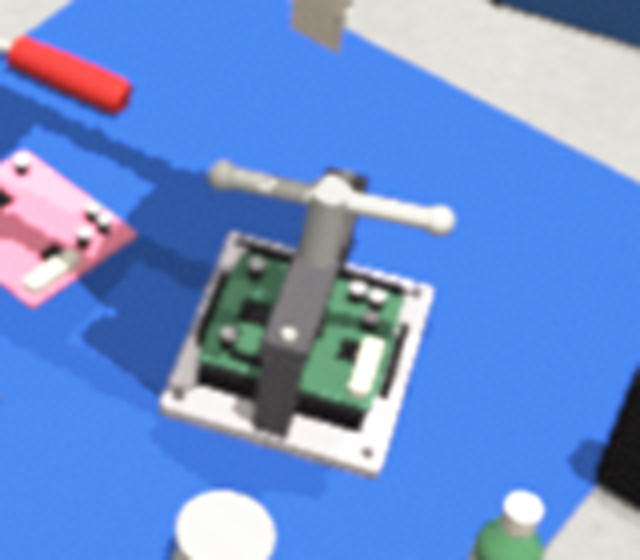

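View pics/w3.png

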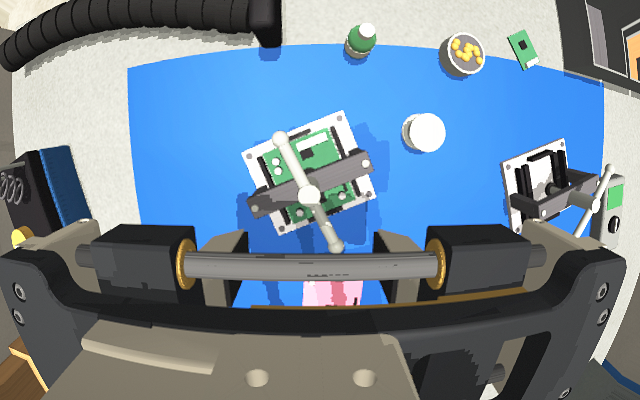

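Both pictures show the bar perpendicular to the bridge, with ball ends at (279,138) and (337,246) in the wrist view. That matches a full turn, 6.28. The board lies in its press, and the other press was not touched.

```bash
python3 -c "
from cell import robot
print(robot.hand_in())"
```

```text
the job is handed in; nothing more can be done
None
```

The T-handle of the press with the green board was turned clockwise to its hard stop in two half-turns (about 17 s), the board is still in its press, the empty press was not touched, and the job is handed in.

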